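Load the last section puck into the viewing fixture and clamp its cover plate

TASK

Make the viewing fixture ready for the microscope: set the red resin puck down flat in its empty nest, lower the dark cover plate over the two locating pins until it lies flush on the fixture, then swing the clamp arm with the red knob fully home over the plate and let go. Set the puck and the plate down gently, do not drop them, and leave the other pucks and the loupe where they are.

Things in the scene. Friction and masses are not known exactly. Their poses are not given: they have to be found in the camera images.
- fixture: Aluminium viewing fixture, fixed to the desk; base 120 x 212 x 12 mm (x -78 to +42, y -106 to +106). Origin at desk level midway between nests and pins; z up, -x (clamp side) faces the robot. Nests 33.5 mm wide, 6 mm deep at y = +45 (empty) and -45 mm (amber puck in it). Steel end blocks 72 x 22 mm at y = +84 and -84 mm, tops 25 mm above the origin, carry the pins; the plate lies flush on both.
- nest (a point): Centre of the floor of the empty nest (at 0, +45, +6 mm in the fixture's frame); same axes as the fixture. The base's top is 6 mm above it.
- filled_nest (a point): Centre of the floor of the nest that already holds an amber puck (at 0, -45, +6 mm in the fixture's frame).
- pin_left (a point): Foot of the locating pin at the fixture's +y end, on top of the end block (0, +84, +25 mm in the fixture's frame). Pin 10 mm in diameter, rising 28 mm from here; the top 8 mm is a tapered nose, 4 mm wide at the tip.
- pin_right (a point): Foot of the like pin at the fixture's -y end, on top of the end block (0, -84, +25 mm in the fixture's frame).
- cover_plate: Loose dark cover plate, 76 x 190 x 8 mm (long along y), about 0.32 kg, flat on the desk, handle up. Origin: centre of its underside. 12 mm through holes at y = +84 and -84 mm for the pins, 22 mm viewing windows at y = +45 and -45 mm. Black pinch handle in the middle, 26 mm along x, 12 mm along y, top 44 mm above the origin: grip it across y. May go on either way round (half-turn symmetric).
- hole_a (a point): Centre of the +y dowel hole, on the plate's underside (0, +84, 0 mm in the plate's frame).
- hole_b (a point): Centre of the -y dowel hole, on the plate's underside (0, -84, 0 mm in the plate's frame).
- plate_handle (a point): Middle of the plate's handle, a good gripping point: on the plate's axis, 32 mm above its underside (24 mm above its top).
- clamp (a joint): Angle of the steel swing arm about its upright pivot. 0 = fully home at its stop: the arm points along the fixture's +x, over the plate's near edge. Grows clockwise seen from above; at 1.57 it points along the fixture's -y, clear of the plate; range 0 to 1.75. Arm 16 mm wide, 8 mm thick, reaches 48 mm from the pivot. Friction holds it where left; about 2 N at the knob moves it.
- clamp_knob (a point): Middle of the clamp's upright red knob, 16 mm in diameter, 30 mm from the pivot along the arm, 62 mm above the desk; straight from 49 to 74 mm above the desk, top at 77 mm. It turns with the arm.
- clamp_pivot (a point): Point on the clamp's pivot axis, 62 mm above the desk (at x = -66 mm, y = 0 in the fixture's frame). A flush plate's top is 33 mm above the desk; the arm's underside passes 1.5 mm above that and strikes a plate that is not down.
- red_puck: Loose red resin puck with embedded wire sections in its top, 30 mm in diameter, 18 mm high; origin at the centre of its underside. It belongs in the empty nest, wire sections up as it lies.
- seated_puck: Amber resin puck of the same size, loose, already seated in the filled nest. Stays there.
- black_puck: Black resin puck of the same size, on the desk: not part of this job.
- amber_puck: Amber resin puck of the same size, on the desk: not part of this job.
- loupe: Black stand loupe, 42 mm in diameter, 37 mm high, on the desk: not part of this job. Origin at the centre of its underside. (Behind the work stands a black computer tower, 430 mm tall, its front 0.62 m ahead of the robot's base, from y = -0.165 to +0.045 m, with a monitor on top: carry things past in front of it.)

How it is judged:
On the way, in this order (a step that is already met when the one before it is completed fails the run):
1. the red puck stands flat in the empty nest (horizontal distance between red_puck and nest below 0.004 m and z of red_puck in the frame of nest below 0.002 m and angle between red_puck's own z axis and vertical below 0.08 rad), for 0.2 s.
2. the cover plate lies flush on both end blocks, over the pins (z of each of hole_a, hole_b in the frame of pin_left below 0.0013 m and angle between cover_plate's own z axis and vertical below 0.03 rad and horizontal distance between cover_plate and fixture below 0.004 m and angle between the y axis of cover_plate and the y axis of fixture, either way round below 0.04 rad), for 0.2 s.
3. the clamp arm is fully home over the plate (value of joint clamp below 0.12 rad), for 0.2 s.
At the end, for the whole second after the job is handed in: Red puck on the floor of the nest that was empty (4 mm centre, 2 mm height), amber puck still in the other; cover plate over both pins, flush on both end blocks within 1.3 mm, aligned within 4 mm and 0.04 rad (either way round), at rest; clamp arm within 0.12 rad of home (all of step 1 and all of step 2 and horizontal distance between seated_puck and filled_nest below 0.004 m and z of seated_puck in the frame of filled_nest below 0.002 m and linear speed of cover_plate below 0.02 m/s and value of joint clamp below 0.12 rad); the robot touches nothing.
It fails at once if the cover plate is dropped or thrown (moves faster than 0.45 m/s with no finger on it) (linear speed of cover_plate above 0.45 m/s and contact force between the fingers and cover_plate below 0.01 N).
It fails at once if the red puck is dropped or thrown (moves faster than 0.6 m/s with no finger on it) (linear speed of red_puck above 0.6 m/s and contact force between the fingers and red_puck below 0.01 N).
It fails at once if another puck or the loupe is moved by more than 25 mm (distance of any of black_puck, amber_puck, seated_puck, loupe from where it was at the start of the episode above 0.025 m).
It also fails if it takes over 72 s, if anything falls off the work surface, if the arm or the gripper's body presses on something with over 40 N, if the wrist force passes 120 N, or if a joint passes its speed limit or range.

ROBOT

A 7-joint arm with a two-finger parallel gripper is mounted at the origin on a cart in front of the work surface, level with it; the furniture and walls round the work are solid. World frame = base frame: x ahead of the robot, y to its left, z up, the work surface at z = 0. Lengths are in m, angles in rad, forces in N, time in s.
With the tool pointing down it reaches from about 0.4 to 0.85 m from the base axis. Payload 10.4 kg.
Tool frame: the origin (TCP) lies at the very end of the fingers, on their centre line; the grasp point (between the pads) lies 19 mm behind it (grip_point_offset is the distance from the TCP to the grasp point, in m); z points along the fingers, y is the line along which they close (so a half turn about z gives the same grasp; the last joint's range is limited). The gripper opens to 87 mm and grips with 3 to 60 N. Pads are 19 mm wide; open, the fingers measure 117 mm over their backs; the gripper's body (75 mm by 190 mm) begins 51 mm behind the grasp point.
Start: joints at [1.227, 0.332, -0.065, 1.46, 0.022, 1.35, -0.088], TCP at [0.197, -0.593, 0.223] pointing down, gripper open.
Joint ranges: [-2.6, 2.6], [-0.5, 2.12], [-1.47, 1.34], [0.16, 2.42], [-1.27, 4.41], [0.06, 2.06], [-2.6, 2.6]. Speed limits (rad/s): [2.22, 2.22, 2.79, 2.79, 3.14, 3.14, 3.14].

INTERFACE

Orientations are given as a unit quaternion [x, y, z, w].
In Python, from bench import * gives the robot as it stands.
- The arm moves only by the tool play_rows, never from a script. Its argument "increments" is text: rows parted by semicolons, each of 7 numbers parted by spaces: the turn, a rotation vector about the tool's x, y, z in rad, then the shift along the tool's x, y, z in m, then the opening, from 0 (shut) to 1 (fully open). A call has 1 to 8 rows; each row is the pose to reach, as a shift and turn from the pose commanded when the call began, along the tool's axes at that moment; what a row does not reach only later rows make up. A row lasts 1/10 s, in which the tool goes at most 50 mm and 8.59 degrees, less where a joint would pass 70% of its speed; a pose out of reach is approached as far as the arm can. A call with a gripper value outside its range is refused whole. The fingers move at their own pace and stop on an object; "grip_force" is the grip in N (left out, the last holds). Time passes only in rows, so rows that repeat a pose let the fingers close. It gives the time, the measured TCP pose, the force, the opening and the grip force at its end, in the units of the state.
- read_state(): the state, without advancing time (a new reading comes with each control period).
- camera(name): name is "side" or "top"; returns a dict with "color" (384x512x3 uint8, red, green, blue), "fx", "fy", "cx", "cy" (pixels), "camera_from_world" (4x4, takes a point from world to camera coordinates). Camera axes: x right, y down, z forward; pixel columns grow to the right and rows downward; lengths in m; the calibration is good to about 2 mm. A picture is of the moment at which its call begins. There is no depth.
- close_job(): hands the job in; it is judged then, once.
The state is a dict: "time": time; "joint_positions": joint angles; "joint_vel": joint speeds; "joint_torque": joint torques, N m; "ee_pos": TCP position; "eef_rot": TCP orientation; "ft_force": force on the tool from outside, world axes, zero at the start; "torque": the same for the moment, N m; "width": finger opening in m; "grip_force": force on a finger pad.
Only numpy, scipy, OpenCV 4.12 (cv2) and the standard library are available. Lean on these libraries where they do the work, as an engineer would, in place of code of your own. Each camera call takes 0.05 s, during which the arm holds its last target. There are 200 camera calls.

## Working session

There is one attempt and no reset: what is moved stays moved. The work goes in short steps, Python scripts to look and compute and a tool call to move; the robot and the scene stay as the last step left them, time stands still between calls to the robot, and variables do not carry over. Pictures are saved under pics/ and viewed, at most 13 in all, crops included, and the job is handed in when it is done.

Besides the shell and the picture viewer there is one more tool, called after "Call:" by a JSON object that holds its "fn" and its "kwargs". play_rows: Moves the arm, as the interface text tells. Its arguments: {"type":"object","properties":{"increments":{"type":"string"},"grip_force":{"type":"number"}},"required":["increments"]}

```bash
ls; mkdir -p pics
python3 - <<'E'
from bench import *
import cv2,numpy as np,pickle
s=read_state();print(s)
for n in("top","side"):
    c=camera(n);pickle.dump(c,open(f"pics/{n}0.pkl","wb"))
    cv2.imwrite(f"pics/{n}0.png",cv2.resize(c["color"][:,:,::-1],(800,600),interpolation=cv2.INTER_CUBIC))
    print(n,c["fx"],c["fy"],c["cx"],c["cy"],np.round(c["camera_from_world"],4).tolist())
E
```

```text
pics
{'time': 0.0, 'joint_positions': array([ 1.227391  ,  0.3328642 , -0.06470104,  1.46094109,  0.02159808,
        1.34989894, -0.08847941]), 'joint_vel': array([ 0.00107766, -0.00196379, -0.00022052,  0.00145954,  0.00019258,
       -0.00203951,  0.00035805]), 'joint_torque': array([ 5.70549000e-04, -6.23254108e+01,  2.46119028e-02, -3.89883077e+01,
       -6.15100167e-02,  4.01715073e-02,  1.42211047e-04]), 'ee_pos': array([ 0.19695503, -0.59274711,  0.22175884]), 'eef_rot': array([ 9.87159439e-01,  1.59736474e-01, -1.44460989e-04, -6.93181073e-04]), 'ft_force': array([-0.25343433, -0.75726646,  0.37194317]), 'torque': array([-0.10509406, -0.04819894,  0.01232606]), 'grip_force': 0.0, 'width': 0.08736347595934836}
top 387.4129139268146 387.4129139268146 260.5940468128538 190.93387758271936 [[-0.0883, -0.9961, -0.0006, 0.0706], [-0.9727, 0.0864, -0.2152, 0.536], [0.2144, -0.0184, -0.9766, 0.914], [0.0, 0.0, 0.0, 1.0]]
side 481.7738383232487 481.7738383232487 248.07925459876378 190.505270983964 [[0.991, -0.132, 0.0212, -0.5278], [-0.0555, -0.5505, -0.833, 0.0912], [0.1217, 0.8243, -0.5529, 1.2139], [0.0, 0.0, 0.0, 1.0]]
```

View pics/top0.png

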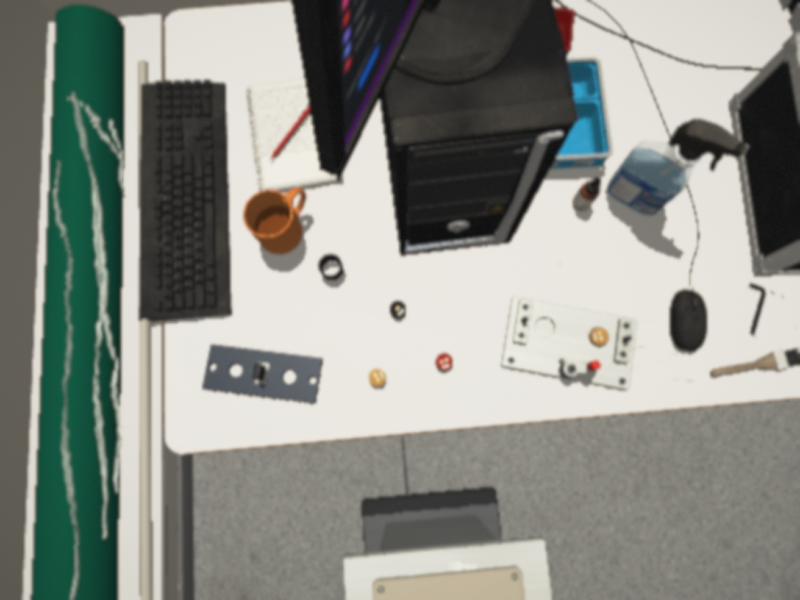

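View pics/side0.png

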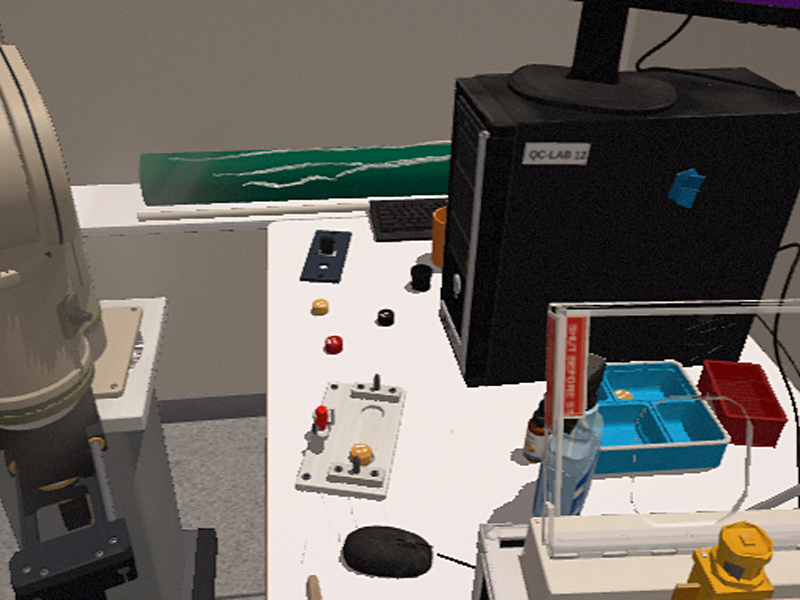

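Top: plate about (262,374), red puck (444,362), fixture (570,343), with the clamp at (580,368). Side: plate (327,256), red puck (334,344), fixture (352,438). I'll enlarge both views.

```bash
cat > h.py <<'E'
import cv2,numpy as np,pickle
def crops(img,boxes,name,W=800,H=600):
    # boxes (x0,y0,w,h,scale,px,py) ; ticks every 10 native px
    out=np.zeros((H,W,3),np.uint8)
    for x0,y0,w,h,s,px,py in boxes:
        c=cv2.resize(img[y0:y0+h,x0:x0+w,::-1],None,fx=s,fy=s,interpolation=cv2.INTER_CUBIC)
        for u in range(-(-x0//10)*10,x0+w,10):
            X=int((u+.5-x0)*s);cv2.line(c,(X,0),(X,6 if u%50 else 14),(0,0,255),1);
            if u%20==0: cv2.putText(c,str(u),(X-10,24),0,.35,(0,0,255),1)
        for v in range(-(-y0//10)*10,y0+h,10):
            Y=int((v+.5-y0)*s);cv2.line(c,(0,Y),(6,Y),(0,0,255),1)
            if v%20==0: cv2.putText(c,str(v),(8,Y+4),0,.35,(0,0,255),1)
        out[py:py+c.shape[0],px:px+c.shape[1]]=c[:H-py,:W-px]
    cv2.imwrite(name,out)
def proj(c,P):
    P=np.atleast_2d(P);T=c["camera_from_world"];q=P@T[:3,:3].T+T[:3,3]
    return np.c_[c["fx"]*q[:,0]/q[:,2]+c["cx"],c["fy"]*q[:,1]/q[:,2]+c["cy"]]
def tri(cs,uvs):
    A=[]
    for c,(u,v) in zip(cs,uvs):
        T=c["camera_from_world"];a=(u-c["cx"])/c["fx"];b=(v-c["cy"])/c["fy"]
        A+=[T[0]-a*T[2],T[1]-b*T[2]]
    A=np.array(A);return np.linalg.lstsq(A[:,:3],-A[:,3],rcond=None)[0]
def onz(c,uv,z):
    T=c["camera_from_world"];R=T[:3,:3];o=-R.T@T[:3,3]
    d=R.T@np.array([(uv[0]-c["cx"])/c["fx"],(uv[1]-c["cy"])/c["fy"],1]);return o+d*(z-o[2])/d[2]
def load(k=0):return[pickle.load(open(f"pics/{n}{k}.pkl","rb"))for n in("top","side")]
E
python3 - <<'E'
from h import *
t,s=load()
crops(t["color"],[(125,210,175,60,4.5,0,0),(315,182,100,72,4.5,0,275)],"pics/tz.png")
crops(s["color"],[(180,138,62,142,4.2,0,0),(182,235,85,90,6,275,0)],"pics/sz.png")
E
```

```text
(no output)
```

View pics/tz.png

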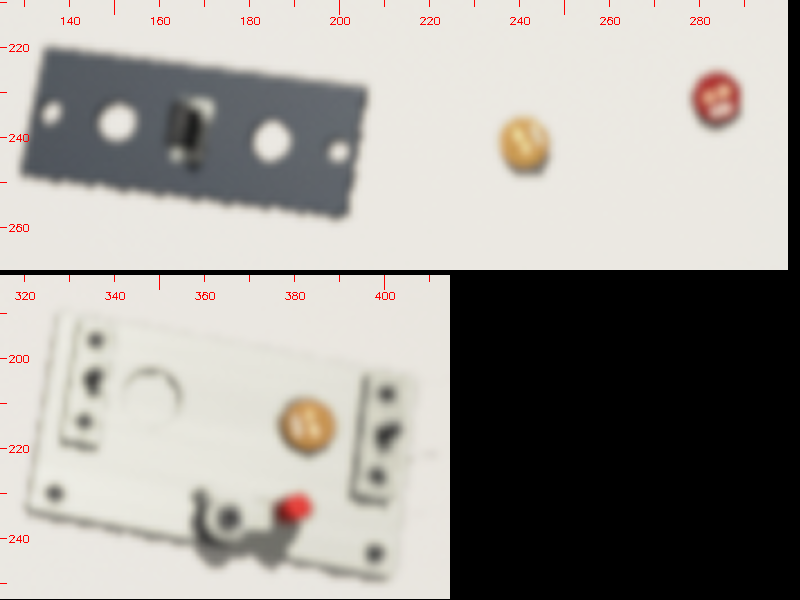

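View pics/sz.png

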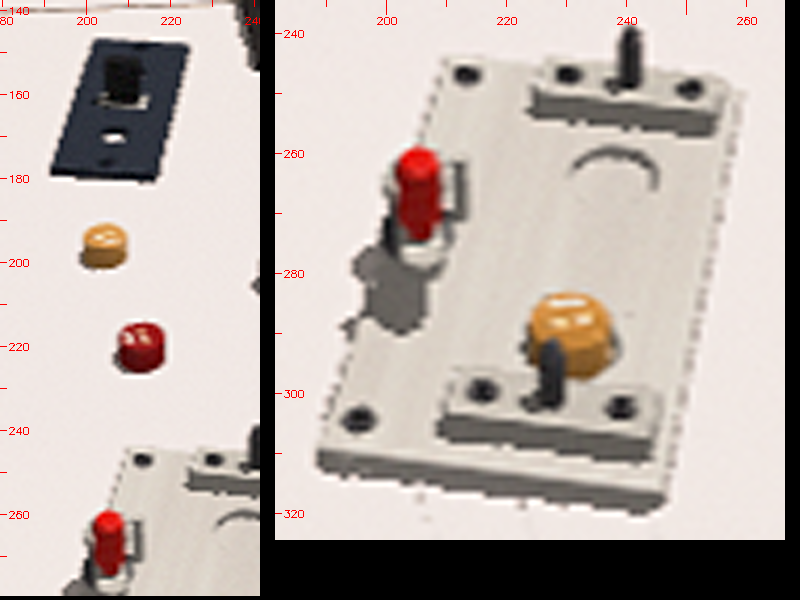

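Clear enough to fit. I'll fit the poses from these pixel readings in both views, using silhouettes for the pucks.

```bash
cat > fit.py <<'E'
from h import *
from scipy.optimize import least_squares
t,s=load()
T1=lambda X,Y:(125+X/4.5-.5,210+Y/4.5-.5)
T2=lambda X,Y:(315+X/4.5-.5,182+(Y-275)/4.5-.5)
S1=lambda X,Y:(180+X/4.2-.5,138+Y/4.2-.5)
S2=lambda X,Y:(182+(X-275)/6-.5,235+Y/6-.5)
def pose(obs,x0,name):
    P=np.array([o[1] for o in obs])/1e3
    def w(p):
        c,q=np.cos(p[3]),np.sin(p[3]);return P@np.array([[c,q,0],[-q,c,0],[0,0,1]])+p[:3]
    def r(p):
        W=w(p);return np.array([proj(o[0],W[i])[0]-o[2] for i,o in enumerate(obs)])
    f=least_squares(lambda p:r(p).ravel(),x0,loss="soft_l1")
    print(name,np.round(f.x,4));print(np.round(r(f.x),1).tolist());return f.x
plate=[(t,(38,95,8),T1(46,48)),(t,(38,-95,8),T1(367,89)),(t,(-38,-95,8),T1(346,218)),(t,(-38,95,8),T1(21,175)),
(t,(0,45,4),T1(117,122)),(t,(0,-45,4),T1(272,141)),(t,(0,84,4),T1(52,113)),(t,(0,-84,4),T1(340,152)),
(s,(-38,95,8),S1(94,38)),(s,(38,95,8),S1(190,45)),(s,(38,-95,8),S1(157,178)),(s,(-38,-95,8),S1(50,172)),(s,(0,-45,4),S1(114,138)),(s,(0,0,44),S1(125,58))]
fix=[(t,(0,45,12),T2(152,396)),(t,(0,-45,24),T2(307,424)),(t,(-78,106,12),T2(26,510)),(t,(-78,-106,12),T2(388,578)),
(s,(-78,-106,12),S2(318,448)),(s,(42,-106,12),S2(665,493)),(s,(-78,106,12),S2(445,58)),(s,(42,106,12),S2(745,92)),
(s,(0,84,53),S2(630,28)),(s,(0,-84,53),S2(552,340)),(s,(0,84,25),S2(628,85)),(s,(0,-84,25),S2(548,404)),(s,(0,-45,24),S2(570,313))]
pose(plate,[.4,.3,0,0],"plate");p=pose(fix,[.45,-.2,0,0],"fix")
a=np.linspace(0,2*np.pi,60);C=np.c_[15*np.cos(a),15*np.sin(a),0*a]/1e3
def bb(c,box,cond):
    x0,y0,w,h=box;im=c["color"][y0:y0+h,x0:x0+w].astype(int)
    m=cond(im[...,0],im[...,1],im[...,2]);n=cv2.connectedComponentsWithStats(m.astype(np.uint8))
    k=1+n[2][1:,4].argmax();x,y,W,H,_=n[2][k]
    return np.array([x0+x-.5,x0+x+W-.5,y0+y-.5,y0+y+H-.5])
def puck(bt,bs,x0,cond,name):
    B=[bb(t,bt,cond),bb(s,bs,cond)]
    def r(p):
        o=[]
        for c,b in zip((t,s),B):
            q=proj(c,np.r_[C+p,C+p+[0,0,.018]]);o.append(np.r_[q[:,0].min(),q[:,0].max(),q[:,1].min(),q[:,1].max()]-b)
        return np.concatenate(o)
    f=least_squares(r,x0);print(name,np.round(f.x,4),np.round(f.fun,1).tolist());return f.x
red=lambda r,g,b:(r>90)&(g<.55*r)
amb=lambda r,g,b:(r>110)&(b<.7*r)
puck((275,222,20,22),(203,208,22,22),[.4,0,0],red,"red")
puck((233,230,20,22),(195,185,20,22),[.4,.1,0],amb,"amber")
q=puck((372,200,24,24),(222,280,20,20),[.45,-.25,0],amb,"seated")
c,d=np.cos(p[3]),np.sin(p[3]);print("seated by fix",p[:3]+[d*.045,-c*.045,.006])
print("knob top",tri([t,s],[T2(297,507),S2(418,155)]))
E
python3 fit.py
```

```text
plate [ 0.4472  0.2722 -0.0031 -0.217 ]
[[-0.4, -0.5], [0.2, -0.4], [0.2, 0.4], [-0.7, 0.4], [0.4, 0.1], [0.1, 0.3], [0.1, 0.2], [-0.1, -0.2], [0.1, 0.4], [0.4, 0.1], [0.2, -0.6], [-0.0, -0.8], [0.2, 0.5], [-0.4, 0.7]]
fix [ 0.4701 -0.2435 -0.0046 -0.2791]
[[-0.8, 0.8], [0.4, 0.3], [-0.5, 0.3], [0.9, 0.9], [-0.2, -0.1], [-0.2, -0.1], [0.4, -0.8], [-0.3, -0.9], [0.3, 0.3], [0.1, 0.5], [0.5, 0.1], [0.8, -0.4], [0.5, 1.6]]
red [ 0.4398 -0.026  -0.0014] [-2.6, 2.4, -1.4, 2.0, -0.6, 1.2, -1.3, 1.3]
amber [ 0.4227  0.0838 -0.0011] [-0.5, 0.5, -0.0, 0.3, -0.4, 0.7, -0.3, 0.2]
seated [ 0.457  -0.2881  0.0041] [-1.4, 1.4, -0.3, 1.2, 0.3, 0.5, -0.7, 0.6]
seated by fix [ 0.45773153 -0.28675999  0.00138273]
knob top [ 0.40698027 -0.25515537  0.07504996]
```

Residuals are under about 1 px. The heights come out 1–5 mm low, so there is a small camera offset to correct. The red puck is near (0.440, -0.026), in reach. I'll write a helper that turns a goal into tool-axis increments.

```bash
cat > go.py <<'E'
import sys,numpy as np
from bench import *
from scipy.spatial.transform import Rotation as R
def inc(p,h):
    "increment to TCP p, tool y heading h (mod pi, nearest), pointing down"
    s=read_state();q=R.from_quat(s["eef_rot"]);M=q.as_matrix()
    hs=np.arctan2(M[1,1],M[0,1]);d=(h-hs+np.pi/2)%np.pi-np.pi/2;h=hs+d
    y=np.array([np.cos(h),np.sin(h),0]);z=np.array([0,0,-1.]);G=np.c_[np.cross(y,z),y,z]
    rv=R.from_matrix(M.T@G).as_rotvec();t=M.T@(np.array(p)-s["ee_pos"])
    print("inc",np.round(rv,4),np.round(t,4),"|",np.round(s["ee_pos"],4),"head",round(hs,3),"F",np.round(s["ft_force"],1),"w",round(s["width"],4),"j7",round(s["joint_positions"][6],2),"t",s["time"])
if __name__=="__main__": a=[float(v) for v in sys.argv[1:]];inc(a[:3],a[3])
E
python3 go.py .44 -.026 .12 -.279
```

```text
inc [-1.20e-03 -5.00e-04 -9.71e-01] [ 0.4094 -0.4611  0.1024] | [ 0.197  -0.5928  0.2219] head -1.25 F [0.4 0.3 0.2] w 0.0871 j7 -0.09 t 0.1
```

Call:
{"fn": "play_rows", "kwargs": {"increments": "0 0 -0.97 0.409 -0.461 0 1;0 0 -0.97 0.409 -0.461 0 1;0 0 -0.97 0.409 -0.461 0 1;0 0 -0.97 0.409 -0.461 0 1;0 0 -0.97 0.409 -0.461 0 1;0 0 -0.97 0.409 -0.461 0 1;0 0 -0.97 0.409 -0.461 0 1;0 0 -0.97 0.409 -0.461 0 1"}}

```text
time: 0.9
ee_pos: [0.3548, -0.2235, 0.2224]
eef_rot: [0.798, 0.603, -0.0, 0.0]
ft_force: [1.4, -0.2, 0.9]
width: 0.0867
grip_force: 0.0
```

```bash
python3 go.py .44 -.026 .1 -.279
```

```text
inc [-0.0001  0.0005  0.0016] [0.2133 0.0278 0.1223] | [ 0.3548 -0.2235  0.2224] head -0.277 F [ 1.4 -0.2  0.9] w 0.0867 j7 0.23 t 0.9
```

Call:
{"fn": "play_rows", "kwargs": {"increments": "0 0 0 0.19 0.015 0.06 1;0 0 0 0.19 0.015 0.06 1;0 0 0 0.19 0.015 0.12 1;0 0 0 0.19 0.015 0.12 1;0 0 0 0.19 0.015 0.12 1;0 0 0 0.19 0.015 0.12 1"}}

```text
time: 1.5
ee_pos: [0.4203, -0.0437, 0.1]
eef_rot: [0.797, 0.603, -0.001, -0.002]
ft_force: [-0.3, -0.3, 0.9]
width: 0.0871
grip_force: 0.0
```

Run:
```python
from bench import *
from h import *
from go import inc
inc([.44,-.026,.05],-.279)
for n in("top","side"):
    c=camera(n);pickle.dump(c,open(f"pics/{n}1.pkl","wb"))
t,s=load(1);p=read_state()["ee_pos"]
print(proj(t,p),proj(s,p))
crops(t["color"],[(250,200,75,60,5,0,0)],"pics/x.png",400,600)
a=cv2.imread("pics/x.png");crops(s["color"],[(180,170,75,80,5,0,0)],"pics/x.png",400,600)
cv2.imwrite("pics/g1.png",np.hstack([a,cv2.imread("pics/x.png")]))
```

```text
inc [-0.0045 -0.0011  0.0039] [0.0223 0.0144 0.05  ] | [ 0.4203 -0.0437  0.1   ] head -0.275 F [-0.3 -0.3  0.9] w 0.0871 j7 -0.3 t 1.5
[[294.8677123  233.81456715]] [[206.08036756 193.9730424 ]]
```

View pics/g1.png

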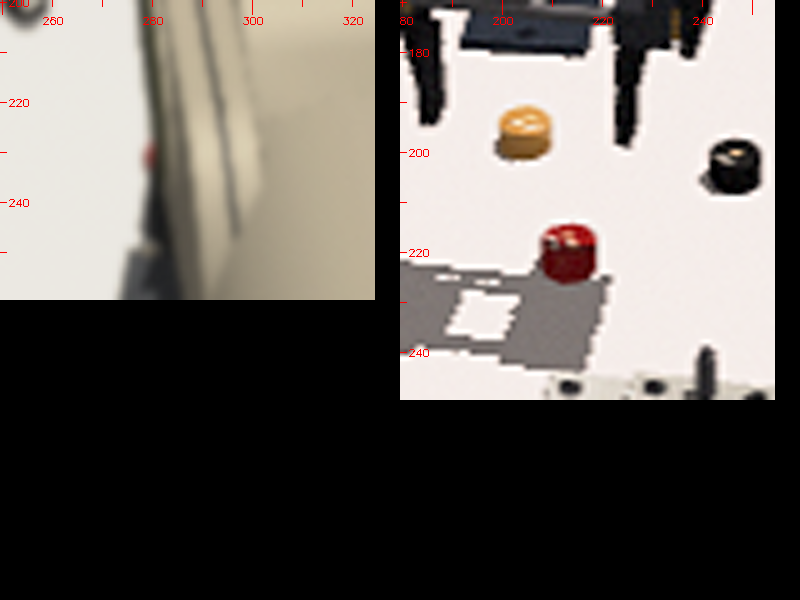

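Side view: the two fingertips are at about (185.5,194.3) and (224.5,198.7), centre (205.0,196.5). The predicted TCP is (206.1,194.0), and about 2 px of the v gap is the tip's near edge. The camera offset is therefore about (-1,+0.5) px. The arm hides the top view. I'll refit everything with z=0 and per-camera offsets.

Run:
```python
src=open('fit.py').read().split('pose(plate,[')[0];exec(src)
a=np.linspace(0,2*np.pi,60);C=np.c_[15*np.cos(a),15*np.sin(a),0*a]/1e3
def bb(c,box,cond):
    x0,y0,w,h=box;im=c["color"][y0:y0+h,x0:x0+w].astype(int)
    m=cond(im[...,0],im[...,1],im[...,2]);n=cv2.connectedComponentsWithStats(cv2.morphologyEx(m.astype(np.uint8),cv2.MORPH_CLOSE,np.ones((3,3))))
    k=1+n[2][1:,4].argmax();x,y,W,H,_=n[2][k]
    return np.array([x0+x-.5,x0+x+W-.5,y0+y-.5,y0+y+H-.5])
red=lambda r,g,b:(r>50)&(g<.72*r)
amb=lambda r,g,b:(r>90)&(b<.72*r)
B=[[bb(t,(275,222,20,22),red),bb(s,(203,208,22,22),red)],[bb(t,(233,230,20,22),amb),bb(s,(195,185,20,22),amb)]]
def rig(obs,p,b):
    P=np.array([o[1] for o in obs])/1e3;c,q=np.cos(p[2]),np.sin(p[2]);W=P@np.array([[c,q,0],[-q,c,0],[0,0,1]])+[p[0],p[1],0]
    return np.concatenate([proj(o[0],W[i])[0]+b[o[0] is s]-o[2] for i,o in enumerate(obs)])
def r(x):
    b=[x[:2],x[2:4]];o=[rig(plate,x[4:7],b),rig(fix,x[7:10],b)]
    for k,Bk in enumerate(B):
        p=np.r_[x[10+2*k:12+2*k],0]
        for i,c in enumerate((t,s)):
            q=proj(c,np.r_[C+p,C+p+[0,0,.018]])+b[i];o.append(1.5*(np.r_[q[:,0].min()+q[:,0].max(),q[:,1].min()+q[:,1].max()]-[Bk[i][0]+Bk[i][1],Bk[i][2]+Bk[i][3]])/2)
    o.append(3*(x[2:4]-[-1,.5]));o.append(.3*x[:2]);return np.concatenate(o)
f=least_squares(r,[0,0,0,0,.447,.272,-.217,.47,-.2435,-.279,.44,-.026,.42,.08],loss="soft_l1")
x=f.x;print("bias",x[:4].round(2),"plate",x[4:7].round(4),"fix",x[7:10].round(4),"red",x[10:12].round(4),"amber",x[12:].round(4))
print(r(x).round(1).tolist())
```

```text
bias [-1.06  0.62 -0.97  0.46] plate [ 0.4488  0.2688 -0.2167] fix [ 0.4717 -0.2465 -0.2798] red [ 0.4408 -0.0302] amber [0.4246 0.0814]
[-0.5, -0.8, 0.3, -0.6, 0.3, 0.2, -0.8, 0.1, 0.3, -0.2, 0.1, 0.1, -0.1, -0.1, -0.0, -0.4, -0.3, 0.4, 0.0, 0.2, -0.1, -0.5, -0.4, -0.7, -0.1, 0.6, -0.8, 0.8, -0.4, 0.4, 0.9, -0.0, -0.2, 0.0, 1.5, 0.7, -0.5, -0.2, -0.2, -0.2, 0.2, -1.1, -0.3, -1.1, 0.2, -0.0, 0.1, 0.3, 0.4, -0.2, 0.7, -0.5, 0.4, 1.4, -0.0, 0.4, 0.4, 0.0, -0.4, -0.1, -0.1, 0.8, 0.1, -0.1, -0.3, 0.2]
```

```bash
python3 go.py .441 -.030 .009 -.28
```

```text
inc [-0.0012 -0.0001  0.001 ] [0.0217 0.0144 0.0933] | [ 0.4212 -0.047   0.1023] head -0.279 F [-0.6 -0.6  1.1] w 0.087 j7 -0.3 t 1.6
```

Call:
{"fn": "play_rows", "kwargs": {"increments": "0 0 0 0.0217 0.0144 0.02 1;0 0 0 0.0217 0.0144 0.06 1;0 0 0 0.0217 0.0144 0.085 1;0 0 0 0.0217 0.0144 0.092 1;0 0 0 0.0217 0.0144 0.092 1"}}

```text
time: 2.1
ee_pos: [0.4413, -0.0311, 0.0107]
eef_rot: [0.799, 0.601, -0.0, -0.0]
ft_force: [-0.0, -0.0, -0.2]
width: 0.0867
grip_force: 0.0
```

```bash
python3 go.py .441 -.030 .009 -.28
```

```text
inc [-0.0007  0.0004 -0.0014] [ 0.001  -0.0006  0.0017] | [ 0.4413 -0.0311  0.0107] head -0.281 F [-0.  -0.  -0.2] w 0.0867 j7 -0.5 t 2.1
```

Call:
{"fn": "play_rows", "kwargs": {"increments": "0 0 0 0 0 0.001 0;0 0 0 0 0 0.001 0;0 0 0 0 0 0.001 0;0 0 0 0 0 0.001 0;0 0 0 0 0 0.001 0;0 0 0 0 0 0.001 0;0 0 0 0 0 0.001 0;0 0 0 0 0 0.001 0", "grip_force": 15}}

```text
time: 2.9
ee_pos: [0.4414, -0.0301, 0.0095]
eef_rot: [0.799, 0.602, -0.0, -0.0]
ft_force: [-0.2, 0.0, -0.8]
width: 0.0309
grip_force: 0.1
```

```bash
python3 go.py .4841 -.2032 .09 -.28
```

```text
inc [-0.  0.  0.] [-0.1546  0.0889 -0.0805] | [ 0.4414 -0.0301  0.0095] head -0.28 F [-0.2  0.  -0.8] w 0.0309 j7 -0.5 t 2.9
```

Call:
{"fn": "play_rows", "kwargs": {"increments": "0 0 0 0 0 0 0;0 0 0 0 0 0 0;0 0 0 0 0 -0.03 0;0 0 0 0 0 -0.075 0;0 0 0 -0.04 0.02 -0.08 0;0 0 0 -0.08 0.045 -0.08 0;0 0 0 -0.12 0.07 -0.08 0;0 0 0 -0.155 0.089 -0.08 0"}}

```text
time: 3.7
ee_pos: [0.4844, -0.2064, 0.0897]
eef_rot: [0.799, 0.601, -0.0, 0.0]
ft_force: [0.5, 0.1, 0.6]
width: 0.0281
grip_force: 15.0
```

Call:
{"fn": "play_rows", "kwargs": {"increments": "0 0 0 0 0 0 0;0 0 0 0 0 0 0;0 0 0 0 0 0 0"}}

```text
time: 4.0
ee_pos: [0.4841, -0.2023, 0.0894]
eef_rot: [0.798, 0.602, 0.0, -0.0]
ft_force: [0.1, 0.2, -0.3]
width: 0.0275
grip_force: 15.0
```

Run:
```python
from bench import *
from h import *
from go import inc
inc([.4841,-.2032,.05],-.28)
print(read_state()["grip_force"])
for n in("top","side"):
    c=camera(n);pickle.dump(c,open(f"pics/{n}2.pkl","wb"))
t,s=load(2)
crops(t["color"],[(315,170,100,80,4,0,0)],"pics/x.png",400,600)
a=cv2.imread("pics/x.png");crops(s["color"],[(185,210,80,115,5,0,0)],"pics/x.png",400,600)
cv2.imwrite("pics/g2.png",np.hstack([a,cv2.imread("pics/x.png")]))
```

```text
inc [-0.0004 -0.0004  0.0016] [-0.0008  0.0003  0.0394] | [ 0.4841 -0.2023  0.0894] head -0.278 F [ 0.1  0.2 -0.3] w 0.0275 j7 -0.12 t 4.0
14.988600060751196
```

View pics/g2.png

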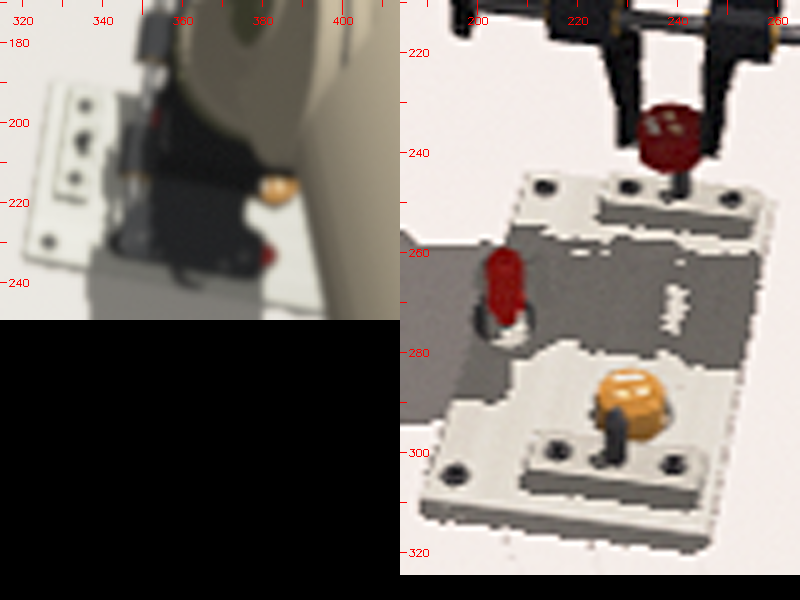

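Side: the puck is held at about (238.5,237) over the nest; the amber puck is undisturbed. The reported width of 27.5 mm and the puck's tall outline could mean it is tilted, so I'll overlay an upright model.

Run:
```python
from h import *
t,s=load(2)
x0,y0,S=215,212,10
im=cv2.resize(s["color"][y0:y0+50,x0:x0+50,::-1],None,fx=S,fy=S,interpolation=cv2.INTER_CUBIC)
im=np.clip(im.astype(int)*2,0,255).astype(np.uint8)
a=np.linspace(0,2*np.pi,80)
raw=im.copy()
for dz,col in((.080,(255,255,0)),(.098,(0,255,0))):
    q=proj(s,np.c_[.4841+.015*np.cos(a),-.2023+.015*np.sin(a),0*a+dz])+[-.97,.46]
    cv2.polylines(im,[((q-[x0,y0]+.5)*S).astype(int)],True,col,1)
cv2.imwrite("pics/ov.png",cv2.resize(np.hstack([raw,im]),(800,400)))
m=(s["color"][...,0]>50)&(s["color"][...,1]<.6*s["color"][...,0])
m[:225]=0;m[250:]=0;ys,xs=np.nonzero(m);print(xs.min(),xs.max(),ys.min(),ys.max())
```

```text
232 493 225 249
```

View pics/ov.png

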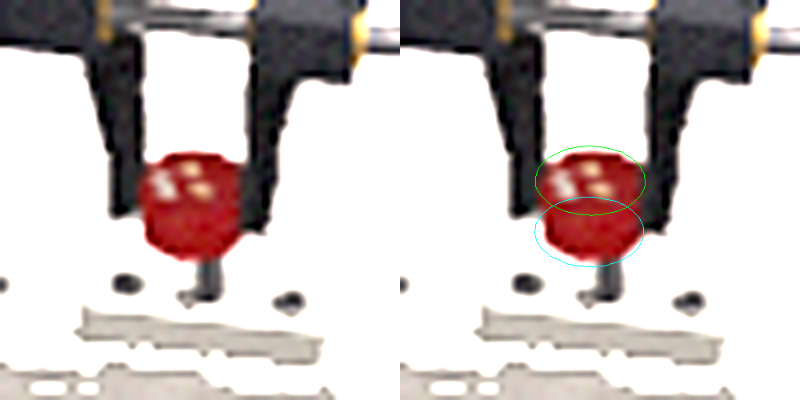

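The upright model matches: centre within 0.1 px, no tilt. Now I'll lower it.

```bash
python3 go.py .4841 -.2033 .028 -.28
```

```text
inc [-0.    -0.     0.002] [-0.0009  0.0002  0.0616] | [ 0.4842 -0.2023  0.0896] head -0.278 F [-0.3  0.6 -0. ] w 0.0277 j7 -0.12 t 4.1
```

Call:
{"fn": "play_rows", "kwargs": {"increments": "0 0 0 -0.001 0 0.03 0;0 0 0 -0.001 0 0.05 0;0 0 0 -0.001 0 0.06 0;0 0 0 -0.001 0 0.063 0;0 0 0 -0.001 0 0.066 0;0 0 0 -0.001 0 0.067 0"}}

```text
time: 4.7
ee_pos: [0.4844, -0.2047, 0.0232]
eef_rot: [0.799, 0.602, 0.0, 0.001]
ft_force: [0.5, -0.3, 0.1]
width: 0.0282
grip_force: 15.0
```

Call:
{"fn": "play_rows", "kwargs": {"increments": "0 0 0 0 0 0.002 0;0 0 0 0 0 0.004 0;0 0 0 0 0 0.005 0"}}

```text
time: 5.0
ee_pos: [0.4839, -0.2048, 0.0176]
eef_rot: [0.799, 0.601, 0.0, 0.0]
ft_force: [-0.0, 0.7, 0.2]
width: 0.0276
grip_force: 15.0
```

Call:
{"fn": "play_rows", "kwargs": {"increments": "0 0 0 0 0 0.001 0;0 0 0 0 0 0.002 0;0 0 0 0 0 0.003 0;0 0 0 0 0 0.003 0"}}

```text
time: 5.4
ee_pos: [0.484, -0.2047, 0.0154]
eef_rot: [0.799, 0.602, -0.0, 0.0]
ft_force: [-4.3, 1.4, 11.4]
width: 0.028
grip_force: 15.1
```

It touches the floor at the expected height, so I'll release.

Call:
{"fn": "play_rows", "kwargs": {"increments": "0 0 0 0 0 -0.001 0.45;0 0 0 0 0 -0.001 0.55;0 0 0 0 0 -0.001 0.6;0 0 0 0 0 -0.001 0.6;0 0 0 0 0 -0.02 0.6;0 0 0 0 0 -0.06 0.6;0 0 0 0 0 -0.11 0.6;0 0 0 0 0 -0.13 0.8"}}

```text
time: 6.2
ee_pos: [0.4856, -0.2049, 0.1488]
eef_rot: [0.799, 0.602, 0.001, 0.002]
ft_force: [-0.3, -0.4, 0.6]
width: 0.055
grip_force: 0.0
```

```bash
python3 go.py .4488 .2688 .14 1.354
```

```text
inc [ 0.0047 -0.0031  1.508 ] [ 0.4452 -0.1661  0.0076] | [ 0.4856 -0.2049  0.1488] head -0.28 F [-0.3 -0.4  0.6] w 0.055 j7 -0.08 t 6.2
```

Call:
{"fn": "play_rows", "kwargs": {"increments": "0 0 -0.85 0.227 -0.134 -0.01 0.8;0 0 -0.85 0.227 -0.134 -0.01 0.8;0 0 -0.85 0.227 -0.134 -0.01 0.8;0 0 -0.85 0.227 -0.134 -0.01 0.8;0 0 -0.85 0.227 -0.134 -0.01 0.8;0 0 -1.2 0.445 -0.166 0 0.8;0 0 -1.63 0.445 -0.166 0 0.8;0 0 -1.63 0.445 -0.166 0 0.8"}}

```text
time: 7.0
ee_pos: [0.4382, 0.1877, 0.1484]
eef_rot: [0.317, 0.948, -0.0, 0.001]
ft_force: [0.6, -1.1, -0.3]
width: 0.0693
grip_force: 0.0
```

Run:
```python
from bench import *
from h import *
from go import inc
inc([.4488,.2688,.1],1.354)
c=camera("top");pickle.dump(c,open("pics/top3.pkl","wb"))
s=camera("side");pickle.dump(s,open("pics/side3.pkl","wb"))
crops(c["color"],[(315,182,100,72,4,0,0)],"pics/x.png",400,600)
a=cv2.imread("pics/x.png");crops(s["color"],[(185,235,80,90,5,0,0)],"pics/x.png",400,600)
cv2.imwrite("pics/g3.png",np.hstack([a,cv2.imread("pics/x.png")]))
```

```text
inc [ 1.000e-04  2.300e-03 -4.289e-01] [0.0404 0.0711 0.0483] | [0.4382 0.1877 0.1484] head 0.925 F [ 0.6 -1.1 -0.3] w 0.0693 j7 0.29 t 7.0
```

View pics/g3.png

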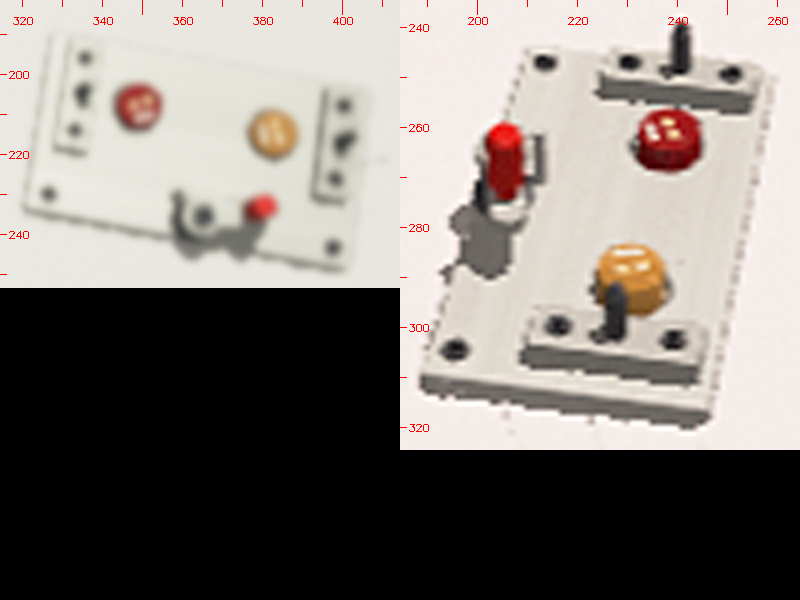

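The red puck sits in the nest, top at (349,208) in the top view and (238,262) in the side view, seated like the amber one. On to the plate.

Call:
{"fn": "play_rows", "kwargs": {"increments": "0 0 -0.43 0.038 0.068 0 0.8;0 0 -0.43 0.038 0.068 0 0.8;0 0 -0.43 0.038 0.068 0.02 0.8;0 0 -0.43 0.038 0.068 0.05 0.8;0 0 -0.43 0.038 0.068 0.05 0.8;0 0 -0.43 0.038 0.068 0.05 0.8"}}

```text
time: 7.7
ee_pos: [0.4487, 0.2631, 0.0982]
eef_rot: [0.111, 0.994, -0.0, -0.0]
ft_force: [0.1, 0.7, -0.0]
width: 0.0696
grip_force: 0.0
```

```bash
python3 go.py .4488 .2688 .014 1.354
```

```text
inc [-0.0004 -0.0009 -0.0047] [0.0011 0.0056 0.0842] | [0.4487 0.2631 0.0982] head 1.349 F [ 0.1  0.7 -0. ] w 0.0696 j7 0.42 t 7.7
```

Call:
{"fn": "play_rows", "kwargs": {"increments": "0 0 -0.005 0.001 0.0055 0.03 0.8;0 0 -0.005 0.001 0.0055 0.06 0.8;0 0 -0.005 0.001 0.0055 0.078 0.8;0 0 -0.005 0.001 0.0055 0.084 0.8;0 0 -0.005 0.001 0.0055 0.084 0.4;0 0 -0.005 0.001 0.0055 0.084 0.25;0 0 -0.005 0.001 0.0055 0.084 0.2;0 0 -0.005 0.001 0.0055 0.084 0.2", "grip_force": 40}}

```text
time: 8.5
ee_pos: [0.4498, 0.269, 0.0148]
eef_rot: [0.108, 0.994, 0.0, 0.001]
ft_force: [0.7, 2.1, -0.5]
width: 0.0456
grip_force: 0.0
```

Call:
{"fn": "play_rows", "kwargs": {"increments": "0 0 0 0 0 0 0.1;0 0 0 0 0 0 0;0 0 0 0 0 0 0;0 0 0 0 0 0 0;0 0 0 0 0 0 0;0 0 0 0 0 0 0"}}

```text
time: 9.1
ee_pos: [0.4492, 0.2691, 0.0139]
eef_rot: [0.108, 0.994, 0.0, 0.0]
ft_force: [0.1, 1.1, -0.6]
width: 0.0118
grip_force: 40.0
```

```bash
python3 go.py .4717 -.2465 .10 1.291
```

```text
inc [0.0003 0.0001 0.0641] [-0.1323 -0.4988 -0.0862] | [0.4492 0.2691 0.0139] head 1.355 F [ 0.1  1.1 -0.6] w 0.0118 j7 0.32 t 9.1
```

Handle gripped. Lift, then carry at moderate speed.

Call:
{"fn": "play_rows", "kwargs": {"increments": "0 0 0 0 0 -0.015 0;0 0 0 0 0 -0.04 0;0 0 0 0 0 -0.07 0;0 0 0 -0.008 -0.03 -0.09 0;0 0 0.01 -0.018 -0.065 -0.095 0;0 0 0.02 -0.028 -0.1 -0.095 0;0 0 0.03 -0.038 -0.14 -0.095 0;0 0 0.04 -0.048 -0.18 -0.095 0"}}

```text
time: 9.9
ee_pos: [0.457, 0.0812, 0.1095]
eef_rot: [0.127, 0.992, -0.0, -0.0]
ft_force: [1.0, 0.2, -3.6]
width: 0.0116
grip_force: 40.0
```

Call:
{"fn": "play_rows", "kwargs": {"increments": "0 0 0 -0.011 -0.04 0 0;0 0 0 -0.022 -0.08 0 0;0 0 0 -0.032 -0.12 0 0;0 0 0 -0.043 -0.16 0 0;0 0 0 -0.054 -0.2 0 0;0 0 0 -0.064 -0.24 0 0;0 0 0 -0.072 -0.27 0 0;0 0 0 -0.075 -0.28 0 0"}}

```text
time: 10.7
ee_pos: [0.4582, -0.2109, 0.1092]
eef_rot: [0.13, 0.992, -0.0, -0.0]
ft_force: [1.0, 0.4, -3.2]
width: 0.0116
grip_force: 40.0
```

```bash
python3 go.py .4717 -.2465 .11 1.291
```

```text
inc [-0.0008 -0.0006  0.0195] [-0.0222 -0.031  -0.0007] | [ 0.4582 -0.2109  0.1092] head 1.31 F [ 1.   0.4 -3.2] w 0.0116 j7 1.43 t 10.7
```

Call:
{"fn": "play_rows", "kwargs": {"increments": "0 0 0.02 -0.012 -0.016 0 0;0 0 0.02 -0.022 -0.03 0 0;0 0 0.02 -0.022 -0.03 0 0;0 0 0.02 -0.022 -0.03 0 0;0 0 0.02 -0.022 -0.03 0.01 0;0 0 0.02 -0.022 -0.03 0.02 0;0 0 0.02 -0.022 -0.03 0.02 0;0 0 0.02 -0.022 -0.03 0.02 0"}}

```text
time: 11.5
ee_pos: [0.4726, -0.2412, 0.0885]
eef_rot: [0.137, 0.991, 0.0, -0.0]
ft_force: [-0.2, -0.1, -5.0]
width: 0.0117
grip_force: 40.0
```

Run:
```python
from bench import *
from h import *
from go import inc
for n in("top","side"):
    c=camera(n);pickle.dump(c,open(f"pics/{n}4.pkl","wb"))
inc([.4717,-.2465,.08],1.291)
t,s=load(4)
crops(t["color"],[(310,175,100,80,4,0,0)],"pics/x.png",400,600)
a=cv2.imread("pics/x.png");crops(s["color"],[(185,205,80,120,5,0,0)],"pics/x.png",400,600)
cv2.imwrite("pics/g4.png",np.hstack([a,cv2.imread("pics/x.png")]))
```

```text
inc [-0.      0.0003  0.0043] [ 0.     -0.0051  0.0091] | [ 0.4731 -0.2416  0.0891] head 1.295 F [-0.1 -0.1 -3.1] w 0.0122 j7 1.42 t 11.6
```

View pics/g4.png

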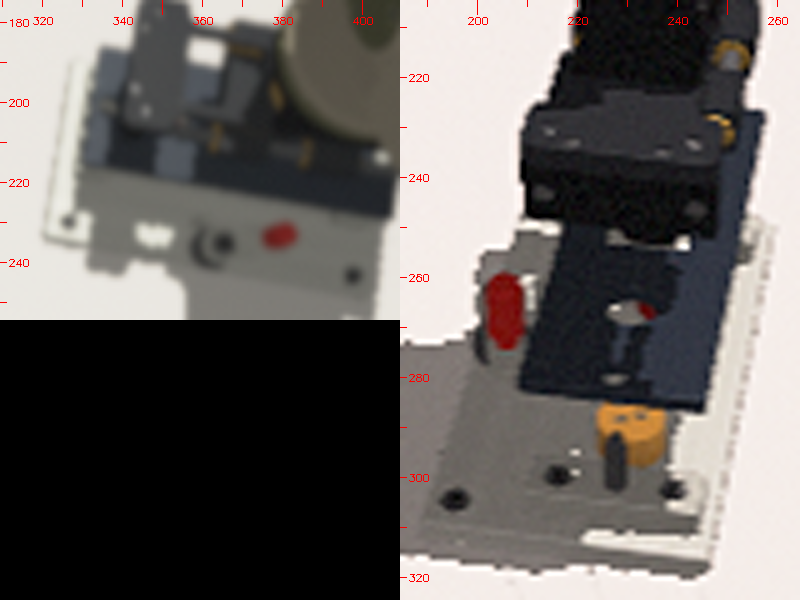

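Side: the near dowel hole is at about (227.3,280.3) and the near pin tip at (227.7,291). Plate corners: (208.5,282.1), (245.1,286.5), (257.1,227.1). I'll check them against the prediction to get the plate's offset in the grip.

Run:
```python
from h import *
from scipy.optimize import least_squares
t,s=load(4)
S=lambda X,Y:np.array((185+(X-400)/5-.5,205+Y/5-.5));b=[-.97,.46]
T=lambda X,Y:np.array((310+X/4-.5,175+Y/4-.5));bt=[-1.06,.62]
def W(p,P):
    c,q=np.cos(p[2]),np.sin(p[2]);P=np.array(P)/1e3;return P@np.array([[c,q,0],[-q,c,0],[0,0,1]])+[p[0],p[1],p[3]]
o=[((-38,-95,8),S(520,388)),((38,-95,8),S(703,410)),((38,95,8),S(763,113)),((0,-84,4),S(614,379)),((0,-45,4),S(630,312))]
ot=[((-38,-95,8),T(392,220))]
def r(p):
    P=W([p[0],p[1],p[2],.0752],[k[0] for k in o]);e=proj(s,P)+b-[k[1] for k in o]
    return e.ravel()
p0=[.4731,-.2416,-.276];print(r(p0).reshape(-1,2).round(1).tolist())
f=least_squares(r,p0,loss="soft_l1");print(f.x.round(4),f.fun.reshape(-1,2).round(1).tolist())
print("top corner",proj(t,W([*p0,.0752],[ot[0][0]]))+bt,ot[0][1])
for n,X in(("R",(0,-84,53)),("L",(0,84,53))):print(n,(proj(s,W([.4717,-.2465,-.28,0],[X]))+b).round(1))
```

```text
[[-0.1, -1.7], [1.4, -1.6], [1.3, -0.9], [1.0, -0.1], [1.1, 0.1]]
[ 0.4704 -0.2438 -0.2688] [[-1.1, -0.7], [0.5, -0.7], [0.1, -0.3], [0.1, 0.9], [0.1, 1.0]]
top corner [[408.20104456 229.51125694]] [407.5 229.5]
R [[227.7 291.5]]
L [[240.9 239.1]]
```

```bash
python3 go.py .473 -.2465 .07 1.291
```

```text
inc [-0.      0.0003  0.0043] [-0.0012 -0.0047  0.0191] | [ 0.4731 -0.2416  0.0891] head 1.295 F [-0.1 -0.1 -3.1] w 0.0122 j7 1.42 t 11.6
```

Call:
{"fn": "play_rows", "kwargs": {"increments": "0 0 0.004 -0.0012 -0.0047 0.004 0;0 0 0.004 -0.0012 -0.0047 0.01 0;0 0 0.004 -0.0012 -0.0047 0.016 0;0 0 0.004 -0.0012 -0.0047 0.018 0;0 0 0.004 -0.0012 -0.0047 0.018 0"}}

```text
time: 12.1
ee_pos: [0.4726, -0.2463, 0.0704]
eef_rot: [0.139, 0.99, 0.0, -0.0]
ft_force: [-0.3, 0.6, -3.2]
width: 0.0117
grip_force: 40.0
```

Call:
{"fn": "play_rows", "kwargs": {"increments": "0 0 0 0 0 0.002 0;0 0 0 0 0 0.004 0;0 0 0 0 0 0.005 0;0 0 0 0 0 0.005 0"}}

```text
time: 12.5
ee_pos: [0.4728, -0.2466, 0.0658]
eef_rot: [0.139, 0.99, -0.0, -0.0]
ft_force: [-0.2, -0.2, -4.2]
width: 0.0117
grip_force: 40.0
```

Call:
{"fn": "play_rows", "kwargs": {"increments": "0 0 0 0 0 0.002 0;0 0 0 0 0 0.003 0;0 0 0 0 0 0.004 0;0 0 0 0 0 0.004 0"}}

```text
time: 12.9
ee_pos: [0.4728, -0.2466, 0.0618]
eef_rot: [0.139, 0.99, 0.0, -0.0]
ft_force: [0.1, 0.9, -4.1]
width: 0.0121
grip_force: 40.0
```

Run:
```python
from bench import *
s=read_state();print(s["ee_pos"].round(4),s["ft_force"].round(2),s["torque"].round(2))
```

```text
[ 0.4728 -0.2466  0.0618] [ 0.09  0.92 -4.14] [ 0.06 -0.12  0.05]
```

Call:
{"fn": "play_rows", "kwargs": {"increments": "0 0 0 0 0 0.001 0;0 0 0 0 0 0.002 0;0 0 0 0 0 0.003 0;0 0 0 0 0 0.003 0"}}

```text
time: 13.3
ee_pos: [0.4727, -0.2465, 0.0588]
eef_rot: [0.139, 0.99, 0.0, -0.0]
ft_force: [-0.4, 0.6, -3.5]
width: 0.0118
grip_force: 40.0
```

Run:
```python
from bench import *
s=read_state();print(s["ee_pos"].round(4),s["ft_force"].round(2),s["torque"].round(2))
```

```text
[ 0.4727 -0.2465  0.0588] [-0.44  0.63 -3.47] [ 0.11 -0.12 -0.  ]
```

Call:
{"fn": "play_rows", "kwargs": {"increments": "0 0 0 0 0 0.001 0;0 0 0 0 0 0.002 0;0 0 0 0 0 0.003 0;0 0 0 0 0 0.004 0;0 0 0 0 0 0.004 0"}}

```text
time: 13.8
ee_pos: [0.4727, -0.2465, 0.0548]
eef_rot: [0.139, 0.99, 0.0, -0.0]
ft_force: [-0.5, 0.6, -3.7]
width: 0.0115
grip_force: 40.0
```

Run:
```python
from bench import *
s=read_state();print(s["ee_pos"].round(4),s["ft_force"].round(2),s["torque"].round(2))
```

```text
[ 0.4727 -0.2465  0.0548] [-0.45  0.63 -3.66] [ 0.03 -0.13  0.03]
```

The plate is past the noses with no side force. Lower further.

Call:
{"fn": "play_rows", "kwargs": {"increments": "0 0 0 0 0 0.002 0;0 0 0 0 0 0.004 0;0 0 0 0 0 0.006 0;0 0 0 0 0 0.008 0;0 0 0 0 0 0.01 0;0 0 0 0 0 0.012 0;0 0 0 0 0 0.013 0;0 0 0 0 0 0.013 0"}}

```text
time: 14.6
ee_pos: [0.4727, -0.2465, 0.0418]
eef_rot: [0.139, 0.99, 0.0, -0.0]
ft_force: [-0.0, 0.9, -4.6]
width: 0.0117
grip_force: 40.0
```

Call:
{"fn": "play_rows", "kwargs": {"increments": "0 0 0 0 0 0.001 0;0 0 0 0 0 0.002 0;0 0 0 0 0 0.003 0;0 0 0 0 0 0.003 0;0 0 0 0 0 0.003 0"}}

```text
time: 15.1
ee_pos: [0.4729, -0.2466, 0.039]
eef_rot: [0.139, 0.99, -0.0, 0.0]
ft_force: [-0.4, 0.6, -2.8]
width: 0.0114
grip_force: 40.0
```

Call:
{"fn": "play_rows", "kwargs": {"increments": "0 0 0 0 0 0.0005 0;0 0 0 0 0 0.001 0;0 0 0 0 0 0.001 0;0 0 0 0 0 0.001 0"}}

```text
time: 15.5
ee_pos: [0.4729, -0.2466, 0.0389]
eef_rot: [0.139, 0.99, -0.0, -0.0]
ft_force: [-5.8, 2.4, 10.7]
width: 0.0119
grip_force: 40.0
```

Seated: the force jumped to 11 N at 38.9 mm. Release gently and lift.

Call:
{"fn": "play_rows", "kwargs": {"increments": "0 0 0 0 0 0 0.2;0 0 0 0 0 0 0.4;0 0 0 0 0 0 0.5;0 0 0 0 0 0 0.5;0 0 0 0 0 -0.02 0.5;0 0 0 0 0 -0.05 0.5;0 0 0 0 0 -0.09 0.5;0 0 0 0 0 -0.11 0.5"}}

```text
time: 16.3
ee_pos: [0.474, -0.2466, 0.1509]
eef_rot: [0.139, 0.99, -0.001, 0.001]
ft_force: [0.5, -0.4, 0.2]
width: 0.0432
grip_force: 0.0
```

```bash
python3 go.py .33 -.24 .15 0
```

```text
inc [0.0014 0.003  1.2915] [ 0.1402 -0.0333  0.0005] | [ 0.474  -0.2466  0.1509] head 1.291 F [ 0.5 -0.4  0.2] w 0.0432 j7 1.47 t 16.3
```

Call:
{"fn": "play_rows", "kwargs": {"increments": "0 0 1.29 0.128 0.251 0 0.5;0 0 1.29 0.128 0.251 0 0.5;0 0 1.29 0.128 0.251 0 0.5;0 0 1.29 0.128 0.251 0 0.5;0 0 1.29 0.128 0.251 0 0.5;0 0 1.29 0.128 0.251 0 0.5;0 0 1.29 0.128 0.251 0 0.5;0 0 1.29 0.128 0.251 0 0.5"}}

```text
time: 17.1
ee_pos: [0.419, 0.031, 0.1481]
eef_rot: [0.675, 0.738, -0.0, 0.001]
ft_force: [-0.2, -0.7, 0.3]
width: 0.0435
grip_force: 0.0
```

Run:
```python
from bench import *
from h import *
from go import inc
for n in("top","side"):
    c=camera(n);pickle.dump(c,open(f"pics/{n}5.pkl","wb"))
inc([.40,-.255,.15],0)
t,s=load(5)
crops(t["color"],[(310,175,100,80,4,0,0)],"pics/x.png",400,600)
a=cv2.imread("pics/x.png");crops(s["color"],[(185,220,80,105,5,0,0)],"pics/x.png",400,600)
cv2.imwrite("pics/g5.png",np.hstack([a,cv2.imread("pics/x.png")]))
```

```text
inc [0.0003 0.0006 0.0897] [-0.2824 -0.0446 -0.0019] | [0.4191 0.0302 0.148 ] head 0.09 F [-0.   0.  -0.2] w 0.0435 j7 -0.04 t 17.2
```

View pics/g5.png

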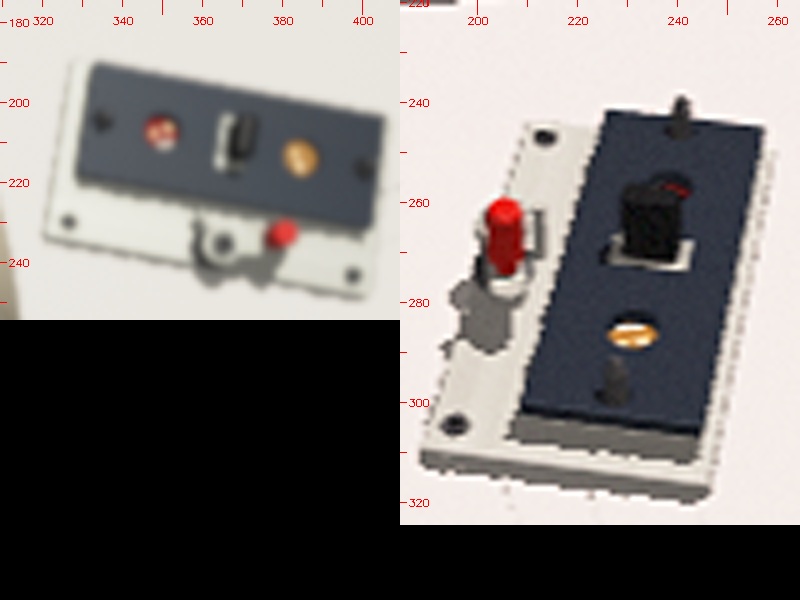

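The plate lies flush, both pins through, both pucks under the windows. The knob top is at (380.2,232.5) in the top view and (205.5,261.1) in the side view.

```bash
python3 - <<'E'
from h import *
t,s=load(5);b=np.array([-.97,.46]);bt=np.array([-1.06,.62])
k=tri([t,s],[np.array((380.2,232.5))-bt,np.array((205.5,261.1))-b]);print(k)
f=np.array([.4717,-.2465]);th=-.28;pv=f+np.array([np.cos(th),np.sin(th)])*-.066
d=k[:2]-pv;print("pivot",pv,"r",np.hypot(*d),"heading",np.arctan2(d[1],d[0]),"clamp",th-np.arctan2(d[1],d[0]))
print("home knob",pv+.03*np.array([np.cos(th),np.sin(th)]))
for cl in(1.57,1.4,1.2,1.0):
    q=np.r_[pv+.03*np.array([np.cos(th-cl),np.sin(th-cl)]),.075];print(cl,q,proj(t,q)+bt,proj(s,q)+b)
E
python3 go.py .404 -.258 .15 0
```

```text
[ 0.40941029 -0.25717557  0.0757866 ]
pivot [ 0.40827034 -0.22826053] r 0.02893750189640541 heading -1.5313926860868396 clamp 1.2513926860868396
home knob [ 0.437102  -0.2365512]
1.57 [ 0.40000263 -0.25709878  0.075     ] [[380.7107807  236.72545573]] [[201.34375836 261.64154167]]
1.4 [ 0.40500074 -0.25808182  0.075     ] [[380.79259133 234.61719992]] [[203.76170039 261.78165219]]
1.2 [ 0.41099049 -0.25813695  0.075     ] [[380.42893342 232.13829248]] [[206.62698345 261.5895742 ]]
1.0 [ 0.4168718 -0.257001   0.075    ] [[379.58442749 229.75439654]] [[209.39830581 261.02079625]]
inc [0.0003 0.0006 0.0897] [-0.2857 -0.0409 -0.0019] | [0.4191 0.0302 0.148 ] head 0.09 F [-0.   0.  -0.2] w 0.0435 j7 -0.04 t 17.2
```

Call:
{"fn": "play_rows", "kwargs": {"increments": "0 0 0.05 -0.2853 -0.0355 0 0.4;0 0 0.05 -0.2853 -0.0355 0 0.4;0 0 0.05 -0.2853 -0.0355 0 0.4;0 0 0.05 -0.2853 -0.0355 0 0.4;0 0 0.05 -0.2853 -0.0355 0 0.4;0 0 0.05 -0.2853 -0.0355 0.02 0.4;0 0 0.05 -0.2853 -0.0355 0.05 0.4;0 0 0.05 -0.2853 -0.0355 0.05 0.4"}}

```text
time: 18.0
ee_pos: [0.4075, -0.2569, 0.0947]
eef_rot: [0.691, 0.722, 0.0, -0.003]
ft_force: [-0.2, 1.3, 0.4]
width: 0.0347
grip_force: 0.0
```

```bash
python3 go.py .4095 -.258 .054 0.04
```

```text
inc [-0.004  -0.0049  0.0038] [-0.0013  0.0021  0.0407] | [ 0.4075 -0.2569  0.0947] head 0.044 F [-0.2  1.3  0.4] w 0.0347 j7 0.36 t 18.0
```

Call:
{"fn": "play_rows", "kwargs": {"increments": "0 0 0 -0.0005 0.001 0.012 0.4;0 0 0 -0.0005 0.001 0.028 0.4;0 0 0 -0.0005 0.001 0.042 0.4;0 0 0 -0.0005 0.001 0.044 0.4;0 0 0 -0.0005 0.001 0.044 0.25;0 0 0 -0.0005 0.001 0.044 0.1;0 0 0 -0.0005 0.001 0.044 0;0 0 0 -0.0005 0.001 0.044 0", "grip_force": 12}}

```text
time: 18.8
ee_pos: [0.4108, -0.2584, 0.0545]
eef_rot: [0.692, 0.722, -0.0, 0.0]
ft_force: [-2.6, -1.8, 4.0]
width: 0.0154
grip_force: 12.0
```

Call:
{"fn": "play_rows", "kwargs": {"increments": "0 0 0 0 0 0 0;0 0 0 0 0 0 0;0 0 0 0 0 0 0"}}

```text
time: 19.1
ee_pos: [0.4109, -0.2584, 0.0545]
eef_rot: [0.692, 0.722, -0.0, 0.0]
ft_force: [-3.1, -1.7, 5.5]
width: 0.0154
grip_force: 12.0
```

Run:
```python
from bench import *
import numpy as np
from scipy.spatial.transform import Rotation as R
s=read_state();p=s["ee_pos"];M=R.from_quat(s["eef_rot"]).as_matrix()
pv=np.array([.4083,-.2283]);d=p[:2]-pv;a0=np.arctan2(d[1],d[0]);r=np.hypot(*d);print(p,s["ft_force"].round(1),s["width"],"r",r,"clamp",-.28-a0,"head",np.arctan2(M[1,1],M[0,1]),s["joint_positions"][6])
for k in range(1,19):
    da=.08*k;q=pv+.03*np.array([np.cos(a0+da),np.sin(a0+da)]);print(k,round(-.28-a0-da,2),round(-da,2),(M.T@np.r_[q-p[:2],0])[:2].round(4))
```

```text
[ 0.41092535 -0.25835494  0.05445202] [-3.1 -1.7  5.5] 0.015438027504162679 r 0.030169384360038812 clamp 1.2036659024893324 head 0.04129323350607532 0.3037960841089279
1 1.12 -0.08 [0.0004 0.0024]
2 1.04 -0.16 [0.0008 0.0047]
3 0.96 -0.24 [0.0014 0.0071]
4 0.88 -0.32 [0.0021 0.0093]
5 0.8 -0.4 [0.0031 0.0116]
6 0.72 -0.48 [0.0042 0.0137]
7 0.64 -0.56 [0.0055 0.0157]
8 0.56 -0.64 [0.0069 0.0176]
9 0.48 -0.72 [0.0085 0.0194]
10 0.4 -0.8 [0.0102 0.0211]
11 0.32 -0.88 [0.0121 0.0226]
12 0.24 -0.96 [0.0141 0.024 ]
13 0.16 -1.04 [0.0162 0.0252]
14 0.08 -1.12 [0.0183 0.0262]
15 0.0 -1.2 [0.0206 0.027 ]
16 -0.08 -1.28 [0.0229 0.0277]
17 -0.16 -1.36 [0.0252 0.0282]
18 -0.24 -1.44 [0.0276 0.0285]
```

Knob gripped at the right radius (30.2 mm). Swing it along the arc.

Call:
{"fn": "play_rows", "kwargs": {"increments": "0 0 -0.08 0.0004 0.0024 0 0;0 0 -0.16 0.0008 0.0047 0 0;0 0 -0.24 0.0014 0.0071 0 0;0 0 -0.32 0.0021 0.0093 0 0;0 0 -0.4 0.0031 0.0116 0 0;0 0 -0.48 0.0042 0.0137 0 0;0 0 -0.56 0.0055 0.0157 0 0;0 0 -0.64 0.0069 0.0176 0 0"}}

```text
time: 19.9
ee_pos: [0.4284, -0.2503, 0.0544]
eef_rot: [0.429, 0.903, -0.0, 0.0]
ft_force: [-3.6, -0.6, 7.6]
width: 0.0153
grip_force: 12.0
```

```bash
cat > arc.py <<'E'
from bench import *
import numpy as np
from scipy.spatial.transform import Rotation as R
s=read_state();p=s["ee_pos"];M=R.from_quat(s["eef_rot"]).as_matrix()
pv=np.array([.4083,-.2283]);d=p[:2]-pv;a0=np.arctan2(d[1],d[0]);r=np.hypot(*d);print(p,s["ft_force"].round(1),s["width"],"r",r,"clamp",-.28-a0,"head",np.arctan2(M[1,1],M[0,1]),s["joint_positions"][6])
for k in range(1,12):
    da=.08*k;q=pv+.03*np.array([np.cos(a0+da),np.sin(a0+da)]);print(k,round(-.28-a0-da,2),round(-da,2),(M.T@np.r_[q-p[:2],0])[:2].round(4))
E
python3 arc.py
```

```text
[ 0.42837707 -0.25033773  0.05444455] [-3.6 -0.6  7.6] 0.015319757372051133 r 0.029811919640609627 clamp 0.551919785510655 head 0.6846283763628491 0.8591338101508924
1 0.47 -0.08 [0.     0.0024]
2 0.39 -0.16 [0.0005 0.0048]
3 0.31 -0.24 [0.0011 0.0071]
4 0.23 -0.32 [0.0018 0.0094]
5 0.15 -0.4 [0.0028 0.0115]
6 0.07 -0.48 [0.0039 0.0137]
7 -0.01 -0.56 [0.0053 0.0157]
8 -0.09 -0.64 [0.0067 0.0176]
9 -0.17 -0.72 [0.0083 0.0194]
10 -0.25 -0.8 [0.0101 0.021 ]
11 -0.33 -0.88 [0.0119 0.0225]
```

Call:
{"fn": "play_rows", "kwargs": {"increments": "0 0 -0.08 0 0.0024 0 0;0 0 -0.16 0.0005 0.0048 0 0;0 0 -0.24 0.0011 0.0071 0 0;0 0 -0.32 0.0018 0.0094 0 0;0 0 -0.4 0.0028 0.0115 0 0;0 0 -0.48 0.0039 0.0137 0 0;0 0 -0.56 0.0053 0.0157 0 0;0 0 -0.56 0.0053 0.0157 0 0"}}

```text
time: 20.7
ee_pos: [0.437, -0.2362, 0.0544]
eef_rot: [0.163, 0.987, -0.0, -0.0]
ft_force: [-3.2, 0.4, 7.8]
width: 0.0158
grip_force: 12.0
```

```bash
python3 arc.py|head -3
```

```text
[ 0.43700452 -0.23622474  0.05437504] [-3.2  0.4  7.8] 0.01577122974389277 r 0.029778361455832934 clamp -0.010630104702724852 head 1.244346810004362 1.3336981501854042
1 -0.09 -0.08 [0.     0.0024]
2 -0.17 -0.16 [0.0004 0.0048]
```

At about 0 by estimate, but no stop felt. I'll press a little further until the stop is felt.

Call:
{"fn": "play_rows", "kwargs": {"increments": "0 0 0 0 0.001 0 0;0 0 0 0 0.002 0 0;0 0 0 0 0.002 0 0"}}

```text
time: 21.0
ee_pos: [0.437, -0.2362, 0.0544]
eef_rot: [0.165, 0.986, -0.001, -0.0]
ft_force: [-5.5, -6.0, 6.9]
width: 0.0153
grip_force: 12.0
```

It is at the stop: no motion, -6 N reaction. Release and lift clear.

Call:
{"fn": "play_rows", "kwargs": {"increments": "0 0 0 0 0.001 0 0.1;0 0 0 0 0 0 0.35;0 0 0 0 0 0 0.4;0 0 0 0 0 0 0.4;0 0 0 0 0 -0.02 0.4;0 0 0 0 0 -0.05 0.4;0 0 0 0 0 -0.09 0.4;0 0 0 0 0 -0.12 0.4"}}

```text
time: 21.8
ee_pos: [0.4383, -0.2336, 0.1759]
eef_rot: [0.163, 0.987, 0.0, 0.001]
ft_force: [-0.1, -1.1, -0.1]
width: 0.0349
grip_force: 0.0
```

Call:
{"fn": "play_rows", "kwargs": {"increments": "0 0 0.6 0.07 0.25 0 0.4;0 0 0.6 0.07 0.25 0 0.4;0 0 0.6 0.07 0.25 0 0.4;0 0 0.6 0.07 0.25 0 0.4;0 0 0.6 0.07 0.25 0 0.4;0 0 0.6 0.07 0.25 0 0.4;0 0 0.6 0.07 0.25 0 0.4;0 0 0.6 0.07 0.25 0 0.4"}}

```text
time: 22.6
ee_pos: [0.4522, 0.0248, 0.1738]
eef_rot: [0.448, 0.894, -0.0, -0.0]
ft_force: [-0.7, -0.3, 0.3]
width: 0.0347
grip_force: 0.0
```

Run:
```python
from bench import *
from h import *
for n in("top","side"):
    c=camera(n);pickle.dump(c,open(f"pics/{n}6.pkl","wb"))
print(read_state()["ft_force"],read_state()["width"])
t,s=load(6)
crops(t["color"],[(310,175,100,80,4,0,0)],"pics/x.png",400,600)
a=cv2.imread("pics/x.png");crops(s["color"],[(185,220,80,105,5,0,0)],"pics/x.png",400,600)
cv2.imwrite("pics/g6.png",np.hstack([a,cv2.imread("pics/x.png")]))
```

```text
[ 0.36581466  0.41087063 -0.16494634] 0.035249489928118924
```

View pics/g6.png

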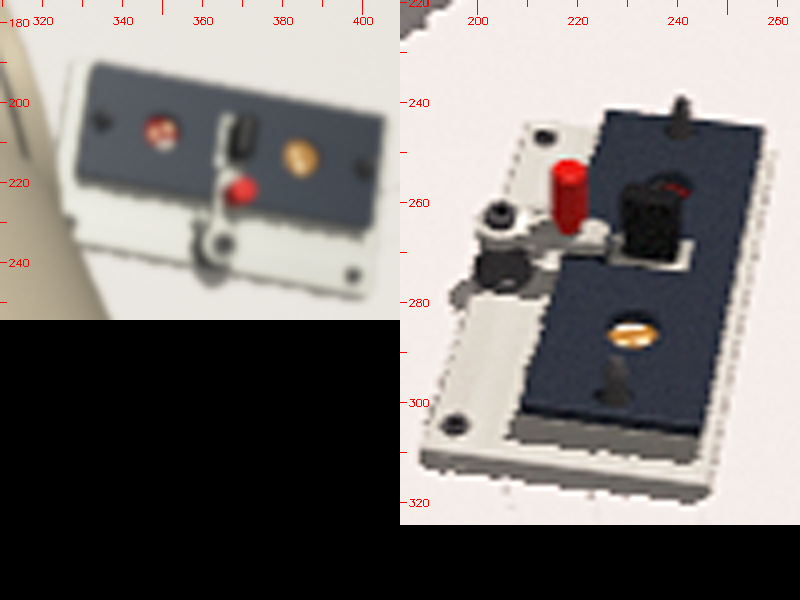

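The arm is home over the plate's near edge, knob at (218,259) in the side view. The plate is flush and both pucks are in place, so I'll hand in.

```bash
python3 -c "
from bench import *
print(close_job())"
```

```text
the job is handed in; nothing more can be done
None
```

I handed the job in at about 23 s on the clock: the red puck is in its nest, the cover plate is flush over both pins, and the clamp arm is home at its stop and released, but no verdict came back.

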